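# Show which polisher is wanted, then shut the case

### The arm

A 7-joint arm with a two-finger parallel gripper is mounted at the origin on a cart in front of the work surface, level with it; the furniture and walls round the work are solid. World frame = base frame: x ahead of the robot, y to its left, z up, the work surface at z = 0. Lengths are in m, angles in rad, forces in N, time in s.
With the tool pointing down it reaches from about 0.4 to 0.875 m from the base axis. Payload 19.3 kg.
Tool frame: the origin (TCP) lies at the very end of the fingers, on their centre line; the grasp point (between the pads) lies 19 mm behind it; y points along the fingers, x is the direction in which the jaws open and shut, and the axes are right-handed (so a half turn about y gives the same grasp; the last joint's range is limited). The gripper opens to 85 mm and grips with 20 to 120 N. Pads are 22 mm wide; open, the fingers measure 114 mm over their backs; the gripper's body (76 mm by 85 mm) begins 54 mm behind the grasp point. The pads swing forward as they close: fully open they stand 13 mm farther back than shut.
Start: joints at [1.051, 0.521, -0.036, 1.599, 0.021, 1.021, -0.113], TCP at [0.272, -0.563, 0.206] pointing down, gripper open.
Joint ranges: [-2.91, 2.91], [-0.3, 2.13], [-1.5, 1.42], [0.17, 2.43], [-1.26, 4.41], [0.16, 1.93], [-2.52, 2.52]. Speed limits (rad/s): [1.89, 1.89, 2.39, 2.39, 3.01, 3.01, 3.01].

### API

Orientations are given as [roll, pitch, yaw] about the fixed x, y, z axes, in that order (R = Rz(yaw) Ry(pitch) Rx(roll)).
In Python, from workcell import bot gives the robot as it stands. The module is installed in compiled form; this text tells all that it offers.
- The arm moves only by the shell command python3 -m crank 'ROWS' [FORCE]. ROWS is JSON, a list of rows, each an object of numbers: "hand": the closure, from 0 (fully open) to 1 (shut); "dx", "dy", "dz": the shift along the tool's x, y, z in mm; "yaw": the turn about the tool's y in rad. In form: [{"hand": .., "dx": .., "dy": .., "dz": .., "yaw": ..}, ...]. A call has 1 to 12 rows; each row is the pose to reach, as a shift and turn from the pose commanded when the call began, along the tool's axes at that moment; what a row does not reach only later rows make up. A row lasts 1/12 s, in which the tool goes at most 41.7 mm and 7.16 degrees, less where a joint would pass 70% of its speed; a pose out of reach is approached as far as the arm can. A call with a gripper value outside its range is refused whole. The fingers move at their own pace and stop on an object; FORCE is the grip in N (left out, the last holds). Time passes only in rows, so rows that repeat a pose let the fingers close. It gives the time, the measured TCP pose, the force and the opening at its end, in the units of the state.
- bot.observe(): the state, without advancing time (a new reading comes with each control period).
- bot.grab_frame(name): name is "scene" or "top" or "wrist"; returns the picture (384x512x3 uint8, red, green, blue); there is no depth.
- bot.camera_info(name): a dict with "fx", "fy", "cx", "cy" (pixels), "dist" ([k1, k2, p1, p2, k3] as OpenCV has them; the pictures are not rectified), "rvec" (rotation vector, rad) and "tvec" (3), from world to camera coordinates, as OpenCV has them. Camera axes: x right, y down, z forward; pixel columns grow to the right and rows downward; lengths in m; the calibration is good to about 2 mm. A picture is of the moment at which its call begins: read the wrist's pose just before it. camera_info takes no time and is no camera call; for the wrist camera it gives the pose at the moment of the call.
- bot.job_done(): hands the job in, once; it reports no verdict.
The state is a dict: "clock": time; "qpos": joint angles; "qd": joint speeds; "joint_efforts": joint torques, N m; "position": TCP position; "tool_rot": TCP orientation; "force": force on the tool from outside, world axes, zero at the start; "moment": the same for the moment, N m; "grip_width": finger opening in m.
Only numpy, scipy, OpenCV 4.12 (cv2) and the standard library are available. Lean on these libraries where they do the work, as an engineer would, in place of code of your own. Each camera call takes 0.05 s, during which the arm holds its last target.

### The job

Show a colleague which polisher to reorder: push the half-open lid of the blue case back until it stands fully open, then point straight down at the red head among the polishers in it, fingertips closed together about a finger's breadth above it, and hold still there for two seconds without touching any polisher. Then push the lid down shut again to keep the grinding dust out. Pick nothing up, and leave the things around undisturbed.

Things in the scene. Friction and masses are not known exactly. Their poses are not given: they have to be found in the camera images.
- case: Flat blue case, 72 (x) x 111 (y) x 24 mm high when shut, fixed to the bench. Origin: centre of its underside; own x points to the hinge side (away from the robot), y along its length, z up. Tray walls 20 mm high, outside x -30 to +32, y -55 to +55 mm. A grey insert, top at z 15.5 mm, has five grooves along x, 19.5 mm apart, a polisher in each, shank under a strip at the back (z 17.5 to 20.5), head to the front (-x); colours change places.
- case_hinge (a point): Middle of the lid's hinge axis: in the case's frame at x = +34, z = +21 mm; the axis runs along the case's y.
- case_lid (a joint): Lid angle, rad: 0 shut (level), grows as the front edge rises, 1.57 upright, 1.92 the stop, leaning back. Starts at 0.6 to 1.0. The lid is a plate 112 mm long in y and 3 mm thick, its underside level with the hinge axis, its front edge 65 mm from that axis. The hinge is slightly stiff: the lid stays where it is left; about 0.5 N at the edge moves it.
- lid_lip (a point): Middle of the lid's front edge; it moves with the lid.
- red_head (a point): Centre of the red rubber head, a bullet 7 mm across and 18 mm long, of a loose polisher (steel shank 2.4 mm thick, 44 mm overall) lying in a groove of the case along the case's x axis; about 15.5 mm above the bench, its top at 19 mm. This is the one to point at.
- blue_head (a point): Centre of the blue rubber head, a bullet 7 mm across and 18 mm long, of a loose polisher (steel shank 2.4 mm thick, 44 mm overall) lying in a groove of the case along the case's x axis; about 15.5 mm above the bench, its top at 19 mm.
- green_head (a point): Centre of the green rubber head, a bullet 7 mm across and 18 mm long, of a loose polisher (steel shank 2.4 mm thick, 44 mm overall) lying in a groove of the case along the case's x axis; about 15.5 mm above the bench, its top at 19 mm.
- white_head (a point): Centre of the white rubber head, a bullet 7 mm across and 18 mm long, of a loose polisher (steel shank 2.4 mm thick, 44 mm overall) lying in a groove of the case along the case's x axis; about 15.5 mm above the bench, its top at 19 mm.
- yellow_head (a point): Centre of the yellow rubber head, a bullet 7 mm across and 18 mm long, of a loose polisher (steel shank 2.4 mm thick, 44 mm overall) lying in a groove of the case along the case's x axis; about 15.5 mm above the bench, its top at 19 mm.
- cast_2: White plaster jaw model, 51x66x31 mm, loose on the bench, to be left alone. Origin: centre of its underside.
- cast_3: Green plaster jaw model, 51x66x31 mm, loose on the bench, to be left alone. Origin: centre of its underside.
- articulator: Small brass articulator with mounted jaw models, 83x86x79 mm, loose on the bench, to be left alone. Origin: centre of its underside.
- pliers: Pliers with red grips, 44x133x12 mm, loose on the bench, to be left alone. Origin: centre of its underside.
- plaster_scoop: Blue scoop, 39x107x25 mm, loose on the bench, to be left alone. Origin: centre of its underside.
- dropper_bottle: White dropper bottle with a blue tip, 33x33x80 mm, loose on the bench, to be left alone. Origin: centre of its underside.
- jar_liquid: Brown jar with a black cap, 41x40x78 mm, loose on the bench, to be left alone. Origin: centre of its underside.
- polisher_red: The red-headed polisher itself. Origin: under the centre of its head.
- polisher_blue: The blue-headed polisher itself. Origin: under the centre of its head.
- polisher_green: The green-headed polisher itself. Origin: under the centre of its head.
- polisher_white: The white-headed polisher itself. Origin: under the centre of its head.
- polisher_yellow: The yellow-headed polisher itself. Origin: under the centre of its head.
Not all that is in view belongs to the job. Of the things that look like the case, the middle-sized one is meant.

How it is judged:
By the outcome, as a careful person would: the job done as asked, in the order asked, and still so for the second after the job is handed in, with the robot touching nothing.
It also fails if it takes over 64 s, if anything falls off the work surface, if the arm or the gripper's body presses on something with over 40 N, if the wrist force passes 120 N, or if a joint passes its speed limit or range.

## Working session

There is one attempt and no reset: what is moved stays moved. The work goes in short steps, Python scripts to look and compute and a shell command to move; the robot and the scene stay as the last step left them, time stands still between calls to the robot, and variables do not carry over. Pictures are saved under pics/ and viewed, and the job is handed in when it is done.

```bash
mkdir -p pics; python3 - <<'E'
from workcell import bot
import cv2
s=bot.observe(); print({k:(s[k]) for k in s})
for n in ("scene","top","wrist"):
    im=bot.grab_frame(n); cv2.imwrite(f"pics/{n}0.png",im[:,:,::-1]); c=bot.camera_info(n); print(n,c)
E
```

```text
{'clock': 0.0, 'qpos': array([ 1.05081154,  0.52202284, -0.03629355,  1.60001481,  0.02123743,
        1.02113376, -0.1127978 ]), 'qd': array([-3.55902962e-04, -1.94783800e-05,  1.66258499e-04, -1.84859141e-03,
       -9.10041937e-05, -1.45203568e-03,  5.42602533e-05]), 'joint_efforts': array([-1.67314618e-03, -9.27114058e+01,  1.97871633e+00, -3.69940710e+01,
        1.76807446e-02,  8.02093127e-03, -5.66425149e-05]), 'position': array([ 0.27149981, -0.56252337,  0.20541822]), 'tool_rot': array([-1.57093197e+00,  1.18576808e-03, -1.12102905e+00]), 'force': array([-0.28529931,  0.02399444, -0.93424587]), 'moment': array([-0.0448234 ,  0.01648484, -0.00183614]), 'grip_width': 0.08547536589625673}
scene {'fx': 464.53692870176366, 'fy': 464.53692870176366, 'cx': 262.37540834061446, 'cy': 187.71124143240115, 'dist': array([-0.11473515,  0.        ,  0.        ,  0.        ,  0.        ]), 'rvec': array([ 2.35399507, -0.77007173,  0.25836533]), 'tvec': array([-0.60373065,  0.15082728,  1.35935   ])}
top {'fx': 413.35238468680654, 'fy': 413.35238468680654, 'cx': 251.22571972571828, 'cy': 184.62820908124237, 'dist': array([-0.0518926,  0.       ,  0.       ,  0.       ,  0.       ]), 'rvec': array([ 2.19453407, -2.02558067,  0.21593177]), 'tvec': array([-0.24621142,  0.5744043 ,  1.07456554])}
wrist {'fx': 273.3491765583115, 'fy': 273.3491765583115, 'cx': 257.3462389803541, 'cy': 192.86551383443586, 'dist': array([-0.06333572,  0.        ,  0.        ,  0.        ,  0.        ]), 'rvec': array([-2.4558287 ,  1.54068263,  0.21479923]), 'tvec': array([-0.62546889, -0.03577456,  0.37759669])}
```

View pics/scene0.png

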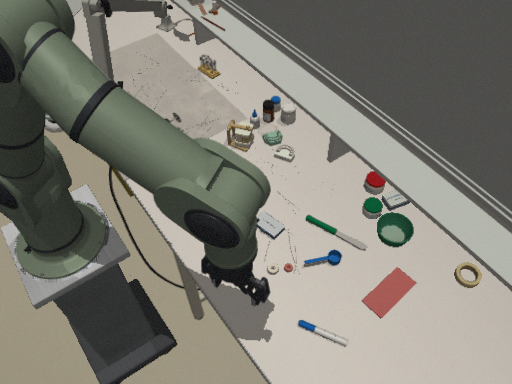

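View pics/top0.png

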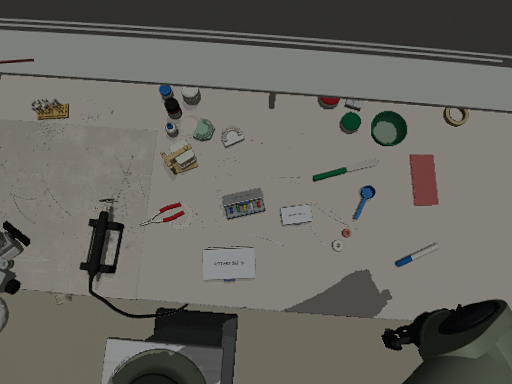

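View pics/wrist0.png

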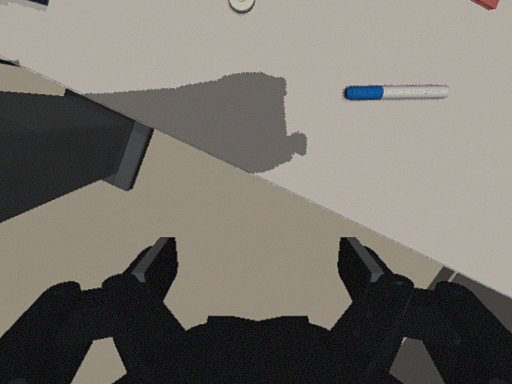

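In the top picture, the half-open case is at about (244,204), between a larger white-lidded one (229,263) and a smaller one (296,214). The pliers lie left of it at (165,214), and the casts are beyond it. Next I'll zoom in and measure.

```bash
cat > h.py <<'E'
import numpy as np, cv2, pickle
from workcell import bot
from scipy.spatial.transform import Rotation as R
def cam(n): return bot.camera_info(n)
def K(c): return np.array([[c['fx'],0,c['cx']],[0,c['fy'],c['cy']],[0,0,1.]])
def proj(c,P):
    return cv2.projectPoints(np.asarray(P,float).reshape(-1,1,3),c['rvec'],c['tvec'],K(c),c['dist'])[0].reshape(-1,2)
def back(c,uv,z):
    n=cv2.undistortPoints(np.asarray(uv,float).reshape(-1,1,2),K(c),c['dist']).reshape(-1,2)
    Rm=cv2.Rodrigues(c['rvec'])[0]; o=-Rm.T@c['tvec']
    d=np.c_[n,np.ones(len(n))]@Rm
    return o+d*((z-o[2])/d[:,2])[:,None]
def crop(im,x0,y0,x1,y1,f,name):
    a=cv2.resize(im[y0:y1,x0:x1],None,fx=f,fy=f,interpolation=cv2.INTER_CUBIC); cv2.imwrite(name,a)
E
python3 - <<'E'
from h import *
im=cv2.imread('pics/top0.png'); crop(im,190,170,320,260,6,'pics/top0c.png')
im=cv2.imread('pics/scene0.png'); crop(im,220,190,320,260,7,'pics/scene0c.png')
c=cam('top')
for uv in [(244,204),(165,214),(229,263),(296,214),(232,137),(203,128),(181,158),(380,120)]: print(uv,back(c,[uv],0.02).round(3))
E
```

```text
(244, 204) [[ 0.543 -0.183  0.02 ]]
(165, 214) [[0.497 0.035 0.02 ]]
(229, 263) [[ 0.377 -0.156  0.02 ]]
(296, 214) [[ 0.527 -0.331  0.02 ]]
(232, 137) [[ 0.738 -0.132  0.02 ]]
(203, 128) [[ 0.758 -0.045  0.02 ]]
(181, 158) [[0.663 0.009 0.02 ]]
(380, 120) [[ 0.827 -0.564  0.02 ]]
```

View pics/top0c.png

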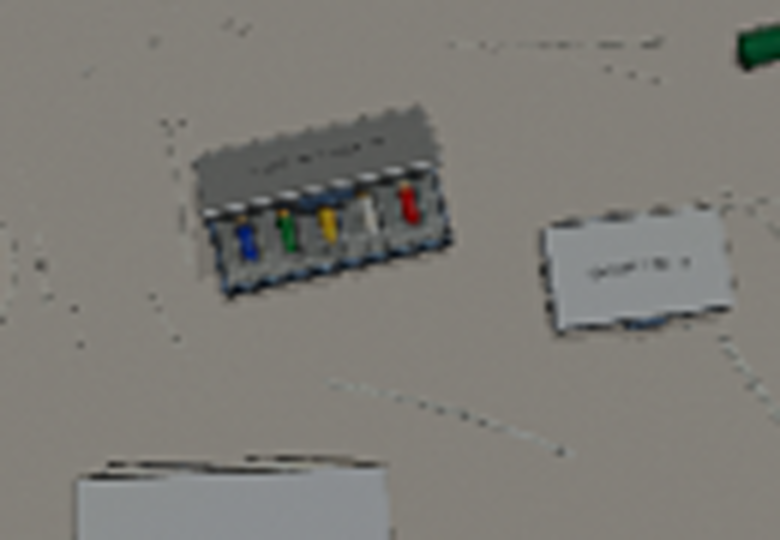

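```bash
python3 - <<'E'
from h import *
c=cam('wrist'); Rm=cv2.Rodrigues(c['rvec'])[0]; o=-Rm.T@c['tvec']
s=bot.observe(); T=R.from_euler('xyz',s['tool_rot']).as_matrix()
print('cam in tool',T.T@(o-s['position'])*1000,'fwd in tool',T.T@Rm[2]); print(T.round(3))
print(T.T@(np.array([.50,-.18,.2])-s['position'])*1000)
c=cam('top')
P=lambda u,v:(u/6+190,v/6+170)
for n,uv,z in [('front botL',P(228,297),.0),('front botR',P(450,243),.0),('lidL',P(208,217),.07),('lidR',P(432,165),.07),('hingeL',P(196,160),.021),('hingeR',P(420,106),.021),('red',P(410,205),.0155),('blue',P(248,243),.0155)]:
    print(n,back(c,[uv],z).round(4))
E
```

```text
cam in tool [   0.53275121 -167.42049576   69.15182939] fwd in tool [ 9.17860348e-04  9.61868540e-01 -2.73510638e-01]
[[ 0.435 -0.     0.901]
 [-0.901  0.001  0.435]
 [-0.001 -1.    -0.   ]]
[-245.25478239    5.75957381  372.02643037]
front botL [[ 0.4985 -0.1411  0.    ]]
front botR [[ 0.5327 -0.2441  0.    ]]
lidL [[ 0.5254 -0.1331  0.07  ]]
lidR [[ 0.5571 -0.2315  0.07  ]]
hingeL [[ 0.5593 -0.1214  0.021 ]]
hingeR [[ 0.5936 -0.2246  0.021 ]]
red [[ 0.5469 -0.2235  0.0155]]
blue [[ 0.5228 -0.149   0.0155]]
```

View pics/scene0c.png

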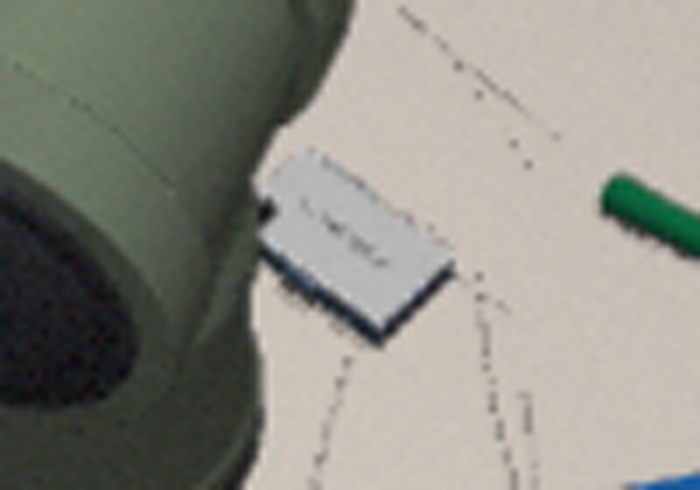

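The scene picture shows only the small closed case, at crop (350,240). The arm hides the target, so the top view gives the estimate: case centre about (0.544,-0.184), yaw about 0.32. The red-to-blue spacing of 78 mm matches 4×19.5 mm. I'll move to look at it with the wrist camera.

```bash
python3 -m crank '[{"hand":1,"dx":-20,"dz":26,"dy":0,"yaw":0.01},{"hand":1,"dx":-40,"dz":53,"dy":0,"yaw":0.03},{"hand":1,"dx":-60,"dz":79,"dy":0,"yaw":0.05},{"hand":1,"dx":-80,"dz":106,"dy":0,"yaw":0.07},{"hand":1,"dx":-100,"dz":132,"dy":0,"yaw":0.09},{"hand":1,"dx":-120,"dz":159,"dy":0,"yaw":0.11},{"hand":1,"dx":-140,"dz":185,"dy":0,"yaw":0.13},{"hand":1,"dx":-165,"dz":218,"dy":0,"yaw":0.13},{"hand":1,"dx":-190,"dz":251,"dy":0,"yaw":0.13},{"hand":1,"dx":-215,"dz":285,"dy":0,"yaw":0.13},{"hand":1,"dx":-235,"dz":311,"dy":0,"yaw":0.13},{"hand":1,"dx":-235,"dz":311,"dy":0,"yaw":0.13}]' 40
python3 - <<'E'
from h import *
s=bot.observe(); print(s['clock'],s['position'],s['tool_rot'],s['grip_width'],s['force'])
pickle.dump(cam('wrist'),open('w1.pkl','wb'))
im=bot.grab_frame('wrist')[:,:,::-1]; cv2.imwrite('pics/w1.png',im)
E
```

```text
clock: 1.15
position: [0.4525, -0.2097, 0.206]
tool_rot: [-1.569, 0.002, -1.243]
force: [0.7, 1.6, 1.0]
grip_width: 0.0001
1.15 [ 0.45254357 -0.20971082  0.2060453 ] [-1.56904869e+00  1.56268612e-03 -1.24339225e+00] 0.00011980199020024145 [0.68727599 1.62682873 0.98174772]
```

View pics/w1.png

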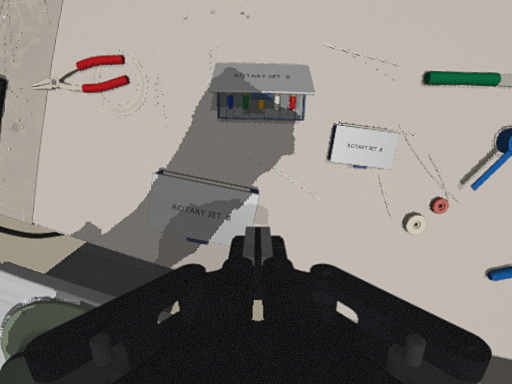

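The wrist picture shows the case at (262,93), aligned with the tool. The heads, left to right, are blue, green, yellow, white and red, with red at (292,103).

```bash
python3 - <<'E'
from h import *
im=cv2.imread('pics/w1.png'); crop(im,200,55,325,130,6,'pics/w1c.png')
E
```

```text
(no output)
```

View pics/w1c.png

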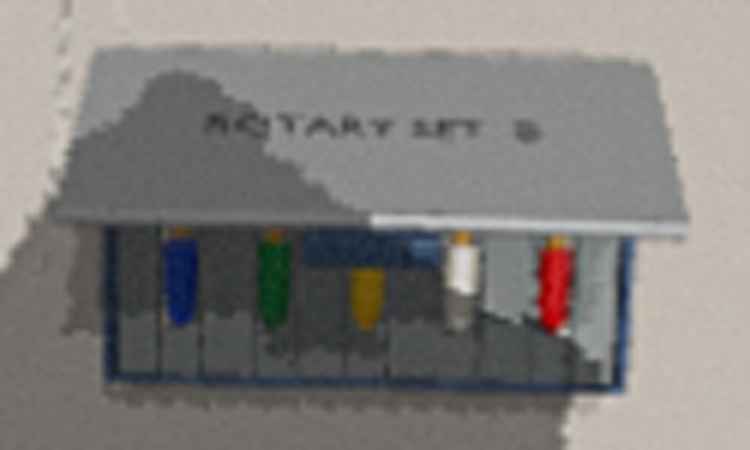

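```bash
cat > fit.py <<'E'
from h import *
from scipy.optimize import least_squares
W=lambda u,v:(u/6+200-.4,v/6+55-.4)
c=pickle.load(open('w1.pkl','rb')); ct=cam('top')
def lid(s,y,t,th): # s along lid, t normal
    d=np.array([-np.cos(th),0,np.sin(th)]); n=np.array([np.sin(th),0,np.cos(th)])
    return np.array([34,0,21])+s*d+t*n+np.array([0,y,0])
def model(p):
    x,y,yw,th=p
    return np.array([(-30,55,20),(-30,-55,20),lid(65,56,0,th),lid(65,-56,0,th),lid(0,56,3,th),lid(0,-56,3,th)])
def toW(p,P):
    x,y,yw,th=p; return R.from_euler('z',yw).apply(np.asarray(P,float)/1000)+[x,y,0]
obs=np.array([W(105,383),W(622,392),W(53,218),W(688,237),W(98,48),W(650,63)])
if __name__=='__main__':
    f=lambda p:(proj(c,toW(p,model(p)))-obs).ravel()
    r=least_squares(f,[.544,-.184,.32,.8]); print(r.x, r.fun.reshape(-1,2).round(2))
    p=r.x; np.save('p.npy',p)
    P=lambda u,v:(u/6+190-.4,v/6+170-.4)
    print('top resid', proj(ct,toW(p,model(p)))-np.array([P(228,292),P(450,238),P(208,217),P(432,165),P(196,160),P(420,106)]))
    for n,uv in [('blue',W(180,280)),('green',W(274,282)),('white',W(461,285)),('red',W(556,288)),('redtip',W(555,333)),('redback',W(556,243)),('whitetip',W(460,332)),('bluetip',W(180,328))]:
        q=back(c,[uv],.0155)[0]; print(n,q.round(4),(R.from_euler('z',-p[2]).apply(q-[p[0],p[1],0])*1000).round(1))
E
python3 fit.py
```

```text
[ 0.54353694 -0.18406919  0.30287739  0.99120434] [[-0.6   0.36]
 [ 0.69  1.13]
 [-0.9   0.31]
 [ 1.13  0.03]
 [-1.05 -0.81]
 [ 0.71 -0.74]]
top resid [[-0.14097393  0.34036953]
 [ 1.14591859  0.73841225]
 [-0.44894404  0.06500817]
 [ 2.92581267 -0.34854127]
 [-0.16143789 -0.58012258]
 [ 1.16735642 -0.15533582]]
blue [ 0.524  -0.1493  0.0155] [-8.3 39.  15.5]
green [ 0.5299 -0.1681  0.0155] [-8.3 19.4 15.5]
white [ 0.5419 -0.2052  0.0155] [ -7.9 -19.7  15.5]
red [ 0.5478 -0.2242  0.0155] [ -7.9 -39.6  15.5]
redtip [ 0.5392 -0.2272  0.0155] [-17.  -39.9  15.5]
redback [ 0.5563 -0.2211  0.0155] [  1.1 -39.1  15.5]
whitetip [ 0.5329 -0.2082  0.0155] [-17.4 -19.9  15.5]
bluetip [ 0.5147 -0.1522  0.0155] [-18.   39.   15.5]
```

The model fits well: the grooves come out at 39.0, 19.4, -19.7 and -39.6 mm, and the head length is right. The lid angle is about 0.97. Next I'll lower the closed fingers in front of the lid, at case y=-32 to clear the clasp, with the tip at z=52 mm.

```bash
python3 -m crank '[{"hand":1,"dx":9,"dy":35,"dz":10,"yaw":0.025},{"hand":1,"dx":18,"dy":70,"dz":20,"yaw":0.025},{"hand":1,"dx":27,"dy":105,"dz":30,"yaw":0.025},{"hand":1,"dx":35,"dy":135,"dz":40,"yaw":0.025},{"hand":1,"dx":35,"dy":154,"dz":45,"yaw":0.025},{"hand":1,"dx":35,"dy":154,"dz":45,"yaw":0.025},{"hand":1,"dx":35,"dy":154,"dz":45,"yaw":0.025}]'
python3 - <<'E'
from h import *
p=np.load('p.npy'); s=bot.observe(); print((R.from_euler('z',-p[2]).apply(s['position']-[p[0],p[1],0])*1000).round(1),s['tool_rot'],s['force'])
im=bot.grab_frame('wrist')[:,:,::-1]; cv2.imwrite('pics/w2.png',im)
E
```

```text
clock: 1.78
position: [0.5024, -0.2354, 0.0515]
tool_rot: [-1.573, 0.001, -1.276]
force: [-0.1, 0.3, 0.7]
grip_width: -0.0005
[-54.6 -36.7  51.5] [-1.57271285e+00  1.13647261e-03 -1.27645838e+00] [-0.14675624  0.25311072  0.66839985]
```

View pics/w2.png

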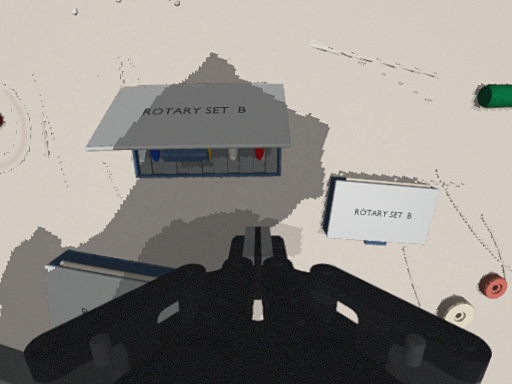

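The fingertips are in front of the lid, around (258,232), below its front edge at row 147, with the red head at (259,153). Nothing is touching. Now I'll push the lid back.

```bash
python3 -m crank '[{"hand":1,"dx":0,"dy":0,"dz":15},{"hand":1,"dx":0,"dy":0,"dz":26},{"hand":1,"dx":0,"dy":0,"dz":34},{"hand":1,"dx":0,"dy":0,"dz":41},{"hand":1,"dx":0,"dy":0,"dz":48},{"hand":1,"dx":0,"dy":0,"dz":54},{"hand":1,"dx":0,"dy":0,"dz":60},{"hand":1,"dx":0,"dy":0,"dz":66},{"hand":1,"dx":0,"dy":0,"dz":70},{"hand":1,"dx":0,"dy":0,"dz":70},{"hand":1,"dx":0,"dy":0,"dz":70}]'
python3 - <<'E'
from h import *
p=np.load('p.npy'); s=bot.observe(); print((R.from_euler('z',-p[2]).apply(s['position']-[p[0],p[1],0])*1000).round(1),s['tool_rot'],s['force'])
im=bot.grab_frame('wrist')[:,:,::-1]; cv2.imwrite('pics/w3.png',im)
E
```

```text
[-54.1 -37.1  52.7] [-1.57108387e+00 -1.53634580e-04 -1.27665412e+00] [-0.1366776   0.36435398  1.57760763]$[0]: bad value
```

View pics/w3.png

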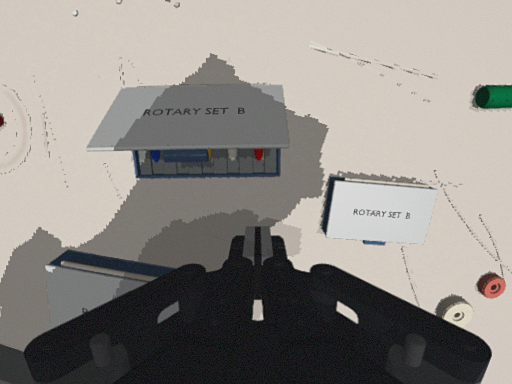

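The call was refused because it needs all five keys. I'll send the same push again with the yaw added.

```bash
python3 -m crank '[{"hand":1,"dx":0,"dy":0,"dz":15,"yaw":0},{"hand":1,"dx":0,"dy":0,"dz":26,"yaw":0},{"hand":1,"dx":0,"dy":0,"dz":34,"yaw":0},{"hand":1,"dx":0,"dy":0,"dz":41,"yaw":0},{"hand":1,"dx":0,"dy":0,"dz":48,"yaw":0},{"hand":1,"dx":0,"dy":0,"dz":54,"yaw":0},{"hand":1,"dx":0,"dy":0,"dz":60,"yaw":0},{"hand":1,"dx":0,"dy":0,"dz":66,"yaw":0},{"hand":1,"dx":0,"dy":0,"dz":72,"yaw":0},{"hand":1,"dx":0,"dy":0,"dz":74,"yaw":0},{"hand":1,"dx":0,"dy":0,"dz":74,"yaw":0}]'
python3 - <<'E'
from h import *
p=np.load('p.npy'); s=bot.observe(); print((R.from_euler('z',-p[2]).apply(s['position']-[p[0],p[1],0])*1000).round(1),s['tool_rot'],s['force'])
im=bot.grab_frame('wrist')[:,:,::-1]; cv2.imwrite('pics/w4.png',im)
E
```

```text
clock: 2.8
position: [0.5745, -0.2133, 0.0519]
tool_rot: [-1.571, 0.0, -1.276]
force: [0.8, 0.7, -0.3]
grip_width: 0.0001
[ 20.9 -37.2  51.9] [-1.57077914e+00  8.50336403e-05 -1.27563394e+00] [ 0.75840007  0.73952309 -0.2534171 ]
```

View pics/w4.png

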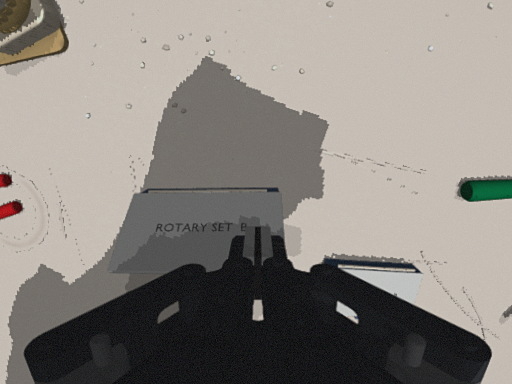

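```bash
python3 - <<'E'
from h import *
from fit import lid,toW
p=np.load('p.npy').copy(); c=cam('wrist')
for th in (.4,.6,.8,.99,1.2,1.57):
    p[3]=th; print(th,proj(c,toW(p,[lid(65,56,3,th),lid(0,56,3,th),lid(0,-56,3,th),lid(65,-56,3,th)])).round(0).tolist())
s=bot.observe();T=R.from_euler('xyz',s['tool_rot']).as_matrix()
print(proj(c,[s['position'], s['position']+T@[0,0,.011],s['position']+T@[.01,-.02,0]]))
for n in('top','scene'):
    im=bot.grab_frame(n)[:,:,::-1].copy(); cv2.imwrite(f'pics/{n}4.png',im)
    b=(190,150,320,250) if n=='top' else (200,150,330,250)
    crop(im,*b,6,f'pics/{n}4c.png')
E
```

```text
0.4 [[129.0, 281.0], [132.0, 192.0], [281.0, 191.0], [283.0, 281.0]]
0.6 [[120.0, 282.0], [132.0, 192.0], [281.0, 191.0], [285.0, 282.0]]
0.8 [[111.0, 278.0], [133.0, 191.0], [281.0, 190.0], [286.0, 279.0]]
0.99 [[103.0, 271.0], [133.0, 190.0], [281.0, 189.0], [288.0, 271.0]]
1.2 [[94.0, 257.0], [133.0, 190.0], [281.0, 189.0], [290.0, 257.0]]
1.57 [[82.0, 221.0], [134.0, 189.0], [281.0, 188.0], [292.0, 220.0]]
[[256.21773412 224.50849018]
 [256.20619258 208.72823944]
 [273.08566644 237.53794274]]
```

View pics/top4c.png

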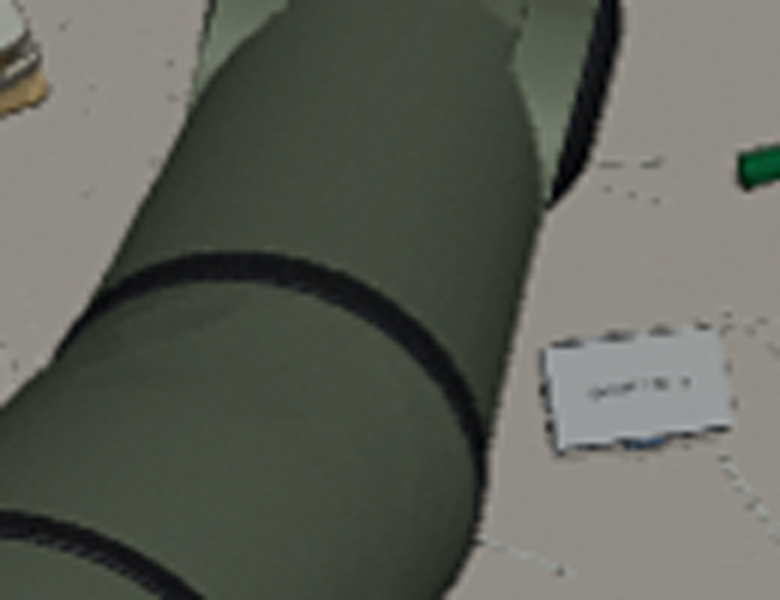

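View pics/scene4c.png

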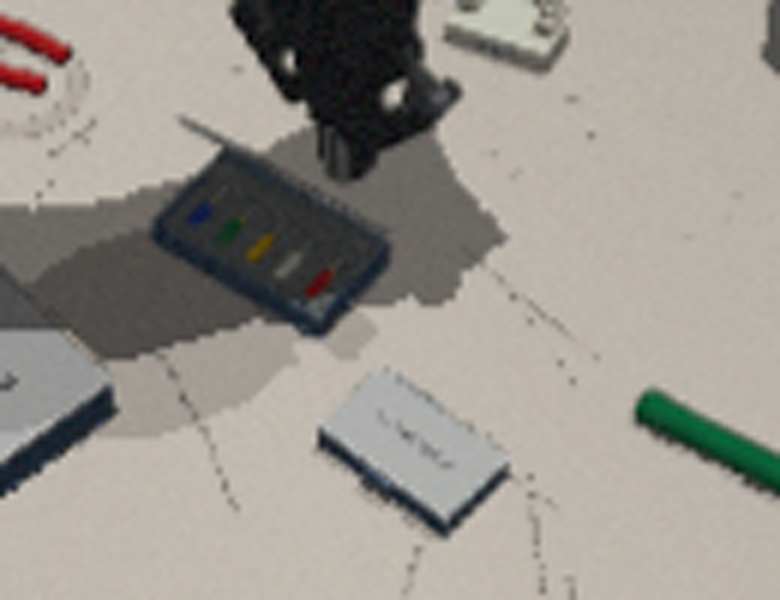

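```bash
python3 - <<'E'
from h import *
from fit import lid,toW
p=np.load('p.npy').copy(); c=cam('scene')
Rm=cv2.Rodrigues(c['rvec'])[0]; o=-Rm.T@c['tvec']; print('scene cam',o,'in case',R.from_euler('z',-p[2]).apply(o-[p[0],p[1],0]))
Z=lambda q:((q-[200,150])*6).round(0).tolist()
for th in (.4,.6,.8,.99,1.2,1.57,1.92):
    p[3]=th; print(th,Z(proj(c,toW(p,[lid(65,56,3,th),lid(0,56,3,th),lid(0,-56,3,th),lid(65,-56,3,th)]))))
s=bot.observe();print('tcp',Z(proj(c,s['position'])))
print('tray',Z(proj(c,toW(p,[(-30,55,20),(-30,-55,20),(32,-55,20),(32,55,20)]))))
crop(cv2.imread('pics/w4.png'),90,170,320,290,3.4,'pics/w4c.png')
E
```

```text
scene cam [ 0.06386551 -0.9615656   1.14297191] in case [-0.68974004 -0.59903591  1.14297191]
0.4 [[149.0, 175.0], [224.0, 136.0], [393.0, 232.0], [322.0, 276.0]]
0.6 [[155.0, 153.0], [225.0, 136.0], [394.0, 232.0], [329.0, 253.0]]
0.8 [[165.0, 130.0], [225.0, 136.0], [394.0, 232.0], [340.0, 230.0]]
0.99 [[176.0, 109.0], [226.0, 136.0], [395.0, 232.0], [351.0, 208.0]]
1.2 [[191.0, 87.0], [226.0, 136.0], [395.0, 232.0], [366.0, 185.0]]
1.57 [[220.0, 55.0], [226.0, 137.0], [395.0, 233.0], [395.0, 152.0]]
1.92 [[247.0, 36.0], [226.0, 139.0], [395.0, 235.0], [421.0, 131.0]]
tcp [[346.0, 199.0]]
tray [[148.0, 218.0], [315.0, 317.0], [388.0, 240.0], [222.0, 145.0]]
```

View pics/w4c.png

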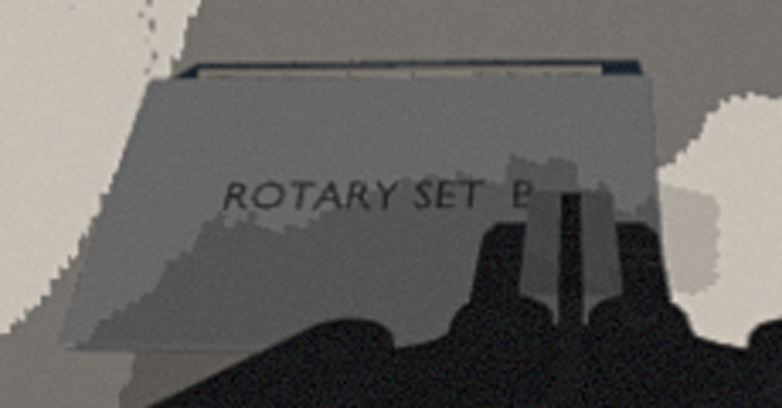

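The finger went over the lid's edge without moving it: it is drawn above the outer face, and the lid is still at about 0.9. Before moving again I'll check where the visible fingertips really are relative to the TCP.

```bash
python3 - <<'E'
from h import *
c=cam('wrist'); cs=cam('scene'); s=bot.observe();T=R.from_euler('xyz',s['tool_rot']).as_matrix()
Z=lambda q:((q-[200,150])*6).round(0).tolist()
for h in (0,10,20,30):
  for z in (-11,0,11):
    P=s['position']+T@(np.array([0,-h,z])/1000)
    print(h,z,proj(c,P).round(1),Z(proj(cs,P)))
crop(cv2.imread('pics/w4.png'),200,200,320,290,6.5,'pics/w4d.png')
crop(cv2.imread('pics/scene4.png'),230,150,290,195,13,'pics/scene4d.png')
E
```

```text
0 -11 [[256.3 239.7]] [[333.0, 213.0]]
0 0 [[256.3 224.5]] [[346.0, 199.0]]
0 11 [[256.2 208.7]] [[359.0, 186.0]]
10 -11 [[256.2 246.6]] [[332.0, 200.0]]
10 0 [[256.2 230.7]] [[345.0, 187.0]]
10 11 [[256.2 214.1]] [[359.0, 173.0]]
20 -11 [[256.2 254.3]] [[332.0, 187.0]]
20 0 [[256.2 237.6]] [[345.0, 174.0]]
20 11 [[256.1 220.1]] [[358.0, 161.0]]
30 -11 [[256.1 262.9]] [[331.0, 175.0]]
30 0 [[256.1 245.3]] [[345.0, 161.0]]
30 11 [[256.1 226.9]] [[358.0, 148.0]]
```

View pics/w4d.png

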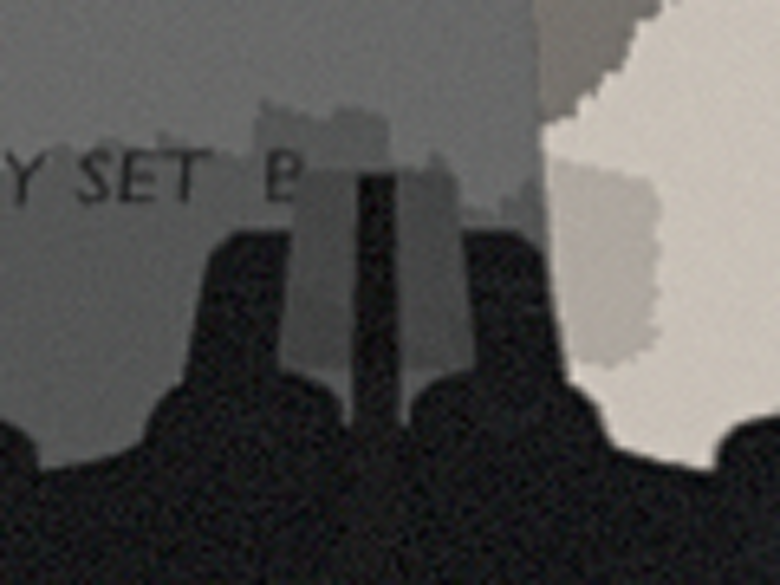

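View pics/scene4d.png

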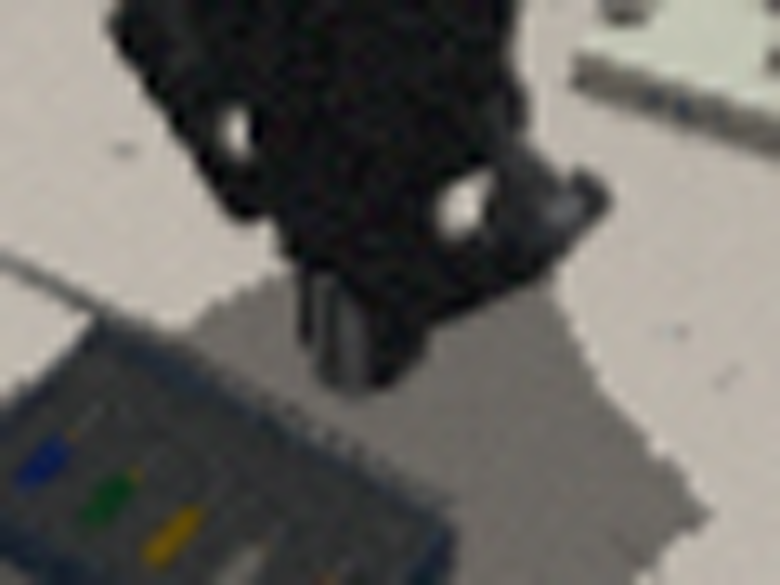

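Both views put the visible fingertips well short of the reported TCP, by 20–30 mm depending on finger thickness. That explains how they passed over the edge. I'll choose a clear bench spot and measure the offset with a light touch.

```bash
python3 - <<'E'
from h import *
c=pickle.load(open('w1.pkl','rb'));p=np.load('p.npy')
for uv in [(305,175),(258,192),(330,160),(335,125),(290,185),(410,225)]:
    q=back(c,[uv],0.0)[0]; print(uv,q.round(3),(R.from_euler('z',-p[2]).apply(q-[p[0],p[1],0])*1000).round(0))
E
```

```text
(305, 175) [ 0.464 -0.277  0.   ] [-103.  -65.    0.]
(258, 192) [ 0.42  -0.222  0.   ] [-130.    0.    0.]
(330, 160) [ 0.495 -0.302  0.   ] [-81. -98.   0.]
(335, 125) [ 0.541 -0.29   0.   ] [ -34. -100.    0.]
(290, 185) [ 0.444 -0.262  0.   ] [-118.  -45.    0.]
(410, 225) [ 0.445 -0.455  0.   ] [-175. -229.    0.]
```

```bash
python3 -m crank '[{"hand":1,"dx":0,"dy":-25,"dz":0,"yaw":0},{"hand":1,"dx":0,"dy":-60,"dz":0,"yaw":0},{"hand":1,"dx":0,"dy":-60,"dz":-30,"yaw":0},{"hand":1,"dx":0,"dy":-60,"dz":-65,"yaw":0},{"hand":1,"dx":0,"dy":-60,"dz":-100,"yaw":0},{"hand":1,"dx":0,"dy":-60,"dz":-110,"yaw":0},{"hand":1,"dx":0,"dy":-60,"dz":-110,"yaw":0}]'
```

```text
clock: 3.53
position: [0.4658, -0.2472, 0.1124]
tool_rot: [-1.572, -0.0, -1.279]
force: [1.1, -0.9, 0.1]
grip_width: 0.0
```

```bash
python3 -m crank '[{"hand":1,"dx":13,"dy":30,"dz":0,"yaw":0},{"hand":1,"dx":13,"dy":60,"dz":0,"yaw":0},{"hand":1,"dx":13,"dy":80,"dz":0,"yaw":0},{"hand":1,"dx":13,"dy":90,"dz":0,"yaw":0},{"hand":1,"dx":13,"dy":90,"dz":0,"yaw":0},{"hand":1,"dx":13,"dy":90,"dz":0,"yaw":0}]'
python3 - <<'E'
from h import *
s=bot.observe(); print(s['position'],s['force']);T=R.from_euler('xyz',s['tool_rot']).as_matrix()
im=bot.grab_frame('scene')[:,:,::-1].copy(); cv2.imwrite('pics/scene5.png',im)
pc=proj(cam('scene'),s['position'])[0];print(pc)
for h in(0,10,20,30):print(h,((proj(cam('scene'),[s['position']+T@(np.array([sx*7,-h,sz*11])/1000) for sx in(-1,1) for sz in (-1,1)])-[200,170])*10).round(0).tolist())
crop(im,200,170,280,230,10,'pics/scene5c.png')
cv2.imwrite('pics/w5.png',bot.grab_frame('wrist')[:,:,::-1])
E
```

```text
clock: 4.03
position: [0.473, -0.2578, 0.0223]
tool_rot: [-1.571, 0.0, -1.276]
force: [0.4, 0.2, 0.0]
grip_width: -0.0004
[ 0.47304328 -0.25779755  0.0223131 ] [0.36074007 0.19846843 0.02112264]
[238.91831739 214.26824286]
0 [[348.0, 455.0], [394.0, 407.0], [384.0, 478.0], [431.0, 430.0]]
10 [[346.0, 436.0], [392.0, 388.0], [383.0, 459.0], [429.0, 410.0]]
20 [[344.0, 416.0], [391.0, 367.0], [381.0, 439.0], [428.0, 390.0]]
30 [[342.0, 395.0], [389.0, 347.0], [379.0, 419.0], [426.0, 370.0]]
```

View pics/scene5c.png

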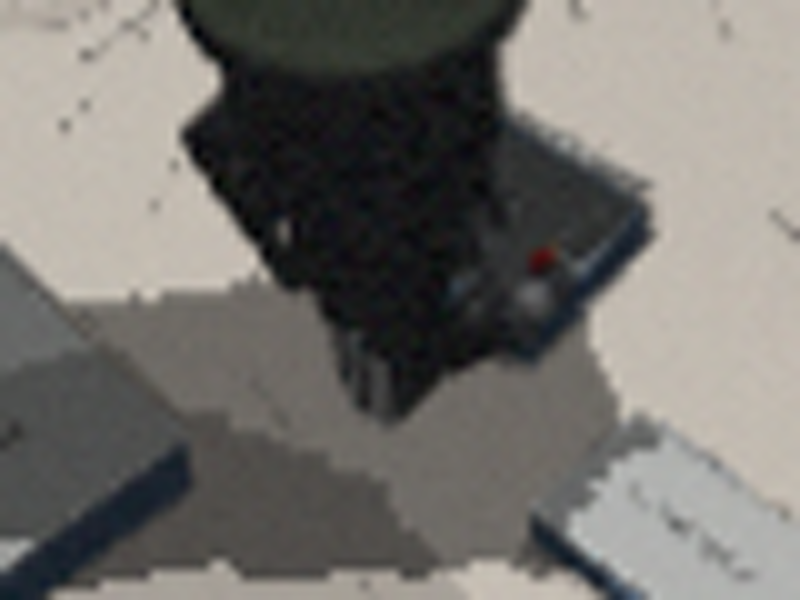

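View pics/w5.png

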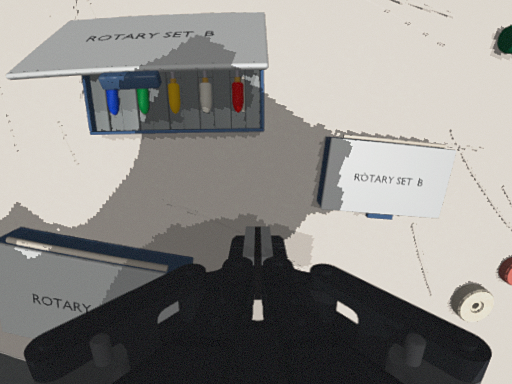

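The scene view puts the tip's lowest corner at crop (385,420), which matches a tip about 30 mm behind the TCP. I'll confirm that by lowering gently onto the bare bench here.

```bash
python3 -m crank '[{"hand":1,"dx":0,"dy":15,"dz":0,"yaw":0},{"hand":1,"dx":0,"dy":28,"dz":0,"yaw":0},{"hand":1,"dx":0,"dy":36,"dz":0,"yaw":0},{"hand":1,"dx":0,"dy":40,"dz":0,"yaw":0},{"hand":1,"dx":0,"dy":40,"dz":0,"yaw":0},{"hand":1,"dx":0,"dy":40,"dz":0,"yaw":0}]'
```

```text
clock: 4.63
position: [0.473, -0.2581, -0.0174]
tool_rot: [-1.57, -0.0, -1.276]
force: [0.1, 0.5, 0.6]
grip_width: 0.0002
```

```bash
python3 -m crank '[{"hand":1,"dx":0,"dy":1,"dz":0,"yaw":0},{"hand":1,"dx":0,"dy":2,"dz":0,"yaw":0},{"hand":1,"dx":0,"dy":3,"dz":0,"yaw":0},{"hand":1,"dx":0,"dy":3,"dz":0,"yaw":0}]'
```

```text
clock: 4.97
position: [0.4727, -0.258, -0.021]
tool_rot: [-1.571, -0.0, -1.276]
force: [0.2, 0.2, 0.2]
grip_width: 0.0001
```

```bash
python3 -m crank '[{"hand":1,"dx":0,"dy":1,"dz":0,"yaw":0},{"hand":1,"dx":0,"dy":2,"dz":0,"yaw":0},{"hand":1,"dx":0,"dy":3,"dz":0,"yaw":0},{"hand":1,"dx":0,"dy":3,"dz":0,"yaw":0}]'; python3 -m crank '[{"hand":1,"dx":0,"dy":1,"dz":0,"yaw":0},{"hand":1,"dx":0,"dy":2,"dz":0,"yaw":0},{"hand":1,"dx":0,"dy":2,"dz":0,"yaw":0}]'
```

```text
clock: 5.3
position: [0.4726, -0.2579, -0.0242]
tool_rot: [-1.571, 0.0, -1.276]
force: [0.6, -1.1, -0.1]
grip_width: -0.0003
clock: 5.55
position: [0.4728, -0.258, -0.0253]
tool_rot: [-1.571, -0.0, -1.276]
force: [-4.5, 2.2, 18.6]
grip_width: 0.0003
```

```bash
python3 -m crank '[{"hand":1,"dx":0,"dy":1,"dz":0,"yaw":0},{"hand":1,"dx":0,"dy":2,"dz":0,"yaw":0},{"hand":1,"dx":0,"dy":2,"dz":0,"yaw":0}]'
```

```text
clock: 5.8
position: [0.4728, -0.2581, -0.0255]
tool_rot: [-1.57, -0.001, -1.276]
force: [-15.6, 8.1, 65.6]
grip_width: 0.0002
```

Contact came at TCP z = -25 mm, so the fingertips end 25 mm behind the reported TCP and I'll allow for that from here. I'm raising off the bench and going back in front of the lid, with the tip at about 52 mm.

```bash
python3 -m crank '[{"hand":1,"dx":0,"dy":-15,"dz":0,"yaw":0},{"hand":1,"dx":0,"dy":-35,"dz":0,"yaw":0},{"hand":1,"dx":-7,"dy":-56,"dz":10,"yaw":0},{"hand":1,"dx":-15,"dy":-56,"dz":30,"yaw":0},{"hand":1,"dx":-15,"dy":-56,"dz":40,"yaw":0},{"hand":1,"dx":-15,"dy":-56,"dz":40,"yaw":0},{"hand":1,"dx":-15,"dy":-56,"dz":40,"yaw":0}]'
python3 - <<'E'
from h import *
p=np.load('p.npy'); s=bot.observe(); print((R.from_euler('z',-p[2]).apply(s['position']-[p[0],p[1],0])*1000).round(1),s['tool_rot'],s['force'])
E
```

```text
clock: 6.38
position: [0.5063, -0.232, 0.0273]
tool_rot: [-1.572, 0.0, -1.275]
force: [-0.4, 0.7, -0.0]
grip_width: 0.0001
[-49.9 -34.7  27.3] [-1.57170415e+00  3.62803950e-04 -1.27525093e+00] [-0.39676185  0.68178702 -0.02991927]
```

```bash
python3 -m crank '[{"hand":1,"dx":0,"dy":0,"dz":15,"yaw":0},{"hand":1,"dx":0,"dy":0,"dz":26,"yaw":0},{"hand":1,"dx":0,"dy":0,"dz":34,"yaw":0},{"hand":1,"dx":0,"dy":0,"dz":41,"yaw":0},{"hand":1,"dx":0,"dy":0,"dz":48,"yaw":0},{"hand":1,"dx":0,"dy":0,"dz":54,"yaw":0},{"hand":1,"dx":0,"dy":0,"dz":60,"yaw":0},{"hand":1,"dx":0,"dy":0,"dz":66,"yaw":0},{"hand":1,"dx":0,"dy":0,"dz":70,"yaw":0},{"hand":1,"dx":0,"dy":0,"dz":70,"yaw":0},{"hand":1,"dx":0,"dy":0,"dz":70,"yaw":0}]'
python3 - <<'E'
from h import *
p=np.load('p.npy'); s=bot.observe(); print((R.from_euler('z',-p[2]).apply(s['position']-[p[0],p[1],0])*1000).round(1),s['tool_rot'],s['force'])
im=bot.grab_frame('wrist')[:,:,::-1]; cv2.imwrite('pics/w6.png',im)
E
```

```text
clock: 7.3
position: [0.5736, -0.2116, 0.0279]
tool_rot: [-1.571, 0.0, -1.276]
force: [-0.3, -0.6, 0.4]
grip_width: -0.0002
[ 20.5 -35.2  27.9] [-1.57084581e+00  5.74860986e-05 -1.27586103e+00] [-0.30049537 -0.6334554   0.38713318]
```

View pics/w6.png

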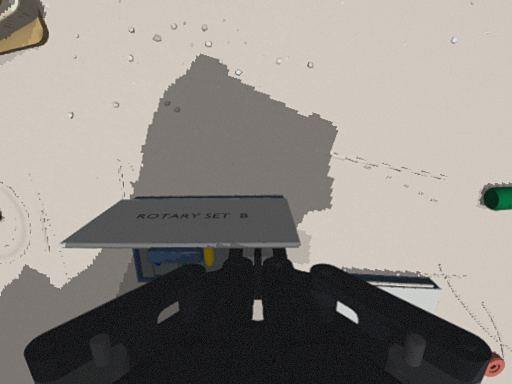

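The lid now covers the fingertips, with its edge at row 243, so they are inside and the lid is rising. I'll keep pushing to the stop.

```bash
python3 -m crank '[{"hand":1,"dx":0,"dy":0,"dz":4,"yaw":0},{"hand":1,"dx":0,"dy":0,"dz":8,"yaw":0},{"hand":1,"dx":0,"dy":0,"dz":11,"yaw":0},{"hand":1,"dx":0,"dy":0,"dz":13,"yaw":0},{"hand":1,"dx":0,"dy":0,"dz":13,"yaw":0}]'; python3 -m crank '[{"hand":1,"dx":0,"dy":0,"dz":1,"yaw":0},{"hand":1,"dx":0,"dy":0,"dz":2,"yaw":0},{"hand":1,"dx":0,"dy":0,"dz":3,"yaw":0},{"hand":1,"dx":0,"dy":0,"dz":3,"yaw":0}]'
python3 - <<'E'
from h import *
p=np.load('p.npy'); s=bot.observe(); print((R.from_euler('z',-p[2]).apply(s['position']-[p[0],p[1],0])*1000).round(1),s['tool_rot'],s['force'])
im=bot.grab_frame('wrist')[:,:,::-1]; cv2.imwrite('pics/w7.png',im)
E
```

```text
clock: 7.77
position: [0.5865, -0.2076, 0.028]
tool_rot: [-1.57, 0.0, -1.276]
force: [-0.3, 0.6, -0.3]
grip_width: -0.0004
clock: 8.1
position: [0.5891, -0.2069, 0.028]
tool_rot: [-1.571, -0.0, -1.276]
force: [-0.5, -0.5, -0.4]
grip_width: 0.0
[ 36.6 -35.4  28. ] [-1.57065714e+00 -2.06483788e-05 -1.27589610e+00] [-0.54465799 -0.49340881 -0.42043018]
```

View pics/w7.png

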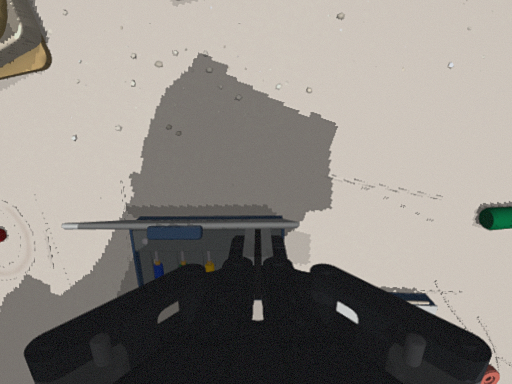

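The lid is now close to edge-on from the camera at row 226, with its clasp at (175,233), but it hasn't reached the stop. I'll continue in small steps.

```bash
python3 -m crank '[{"hand":1,"dx":0,"dy":0,"dz":2,"yaw":0},{"hand":1,"dx":0,"dy":0,"dz":4,"yaw":0},{"hand":1,"dx":0,"dy":0,"dz":4,"yaw":0}]'; python3 -m crank '[{"hand":1,"dx":0,"dy":0,"dz":1,"yaw":0},{"hand":1,"dx":0,"dy":0,"dz":2,"yaw":0},{"hand":1,"dx":0,"dy":0,"dz":2,"yaw":0}]'
python3 - <<'E'
from h import *
p=np.load('p.npy'); s=bot.observe(); print((R.from_euler('z',-p[2]).apply(s['position']-[p[0],p[1],0])*1000).round(1),s['force'])
E
```

```text
clock: 8.4
position: [0.5901, -0.2068, 0.0275]
tool_rot: [-1.576, 0.001, -1.277]
force: [-14.9, -1.9, 8.8]
grip_width: 0.0002
clock: 8.65
position: [0.5904, -0.2067, 0.0273]
tool_rot: [-1.579, 0.002, -1.278]
force: [-22.8, -2.8, 11.2]
grip_width: -0.0
[ 38.  -35.6  27.3] [-22.76095035  -2.79962308  11.24200405]
```

I felt the stop: about 25 N, with the force direction matching a lid leaning back. Next I'll back off to above the red head and check.

```bash
python3 -m crank '[{"hand":1,"dx":0,"dy":0,"dz":-10,"yaw":0},{"hand":1,"dx":0,"dy":0,"dz":-22,"yaw":0},{"hand":1,"dx":2,"dy":0,"dz":-35,"yaw":0},{"hand":1,"dx":4,"dy":0,"dz":-46,"yaw":0},{"hand":1,"dx":4,"dy":0,"dz":-50,"yaw":0},{"hand":1,"dx":4,"dy":0,"dz":-50,"yaw":0},{"hand":1,"dx":4,"dy":0,"dz":-50,"yaw":0}]'
python3 - <<'E'
from h import *
from fit import lid,toW
p=np.load('p.npy'); s=bot.observe(); print((R.from_euler('z',-p[2]).apply(s['position']-[p[0],p[1],0])*1000).round(1),s['tool_rot'],s['force'])
c=cam('wrist'); im=bot.grab_frame('wrist')[:,:,::-1]; cv2.imwrite('pics/w8.png',im); 
im=bot.grab_frame('scene')[:,:,::-1]; cv2.imwrite('pics/s8.png',im); crop(im,200,150,330,250,6,'pics/s8c.png')
for th in (1.57,1.75,1.92):
    p[3]=th;P=toW(p,[lid(65,56,0,th),lid(0,56,0,th),lid(0,-56,0,th),lid(65,-56,0,th)]); print(th,proj(c,P).round(0).tolist(),((proj(cam('scene'),P)-[200,150])*6).round(0).tolist())
E
```

```text
clock: 9.23
position: [0.5485, -0.2235, 0.0282]
tool_rot: [-1.57, -0.0, -1.276]
force: [-0.3, 0.7, 0.2]
grip_width: -0.0
[ -7.1 -39.1  28.2] [-1.57010662e+00 -6.69420246e-05 -1.27611270e+00] [-0.34930019  0.72462618  0.15814837]
1.57 [[36.0, 188.0], [111.0, 163.0], [282.0, 161.0], [296.0, 186.0]] [[216.0, 58.0], [223.0, 141.0], [392.0, 237.0], [391.0, 155.0]]
1.75 [[32.0, 161.0], [111.0, 163.0], [282.0, 161.0], [296.0, 157.0]] [[230.0, 46.0], [223.0, 141.0], [392.0, 237.0], [405.0, 143.0]]
1.92 [[32.0, 135.0], [111.0, 163.0], [282.0, 161.0], [296.0, 130.0]] [[243.0, 38.0], [223.0, 141.0], [392.0, 237.0], [417.0, 133.0]]
```

View pics/w8.png

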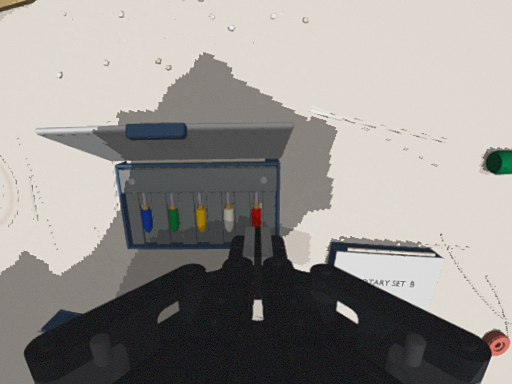

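View pics/s8c.png

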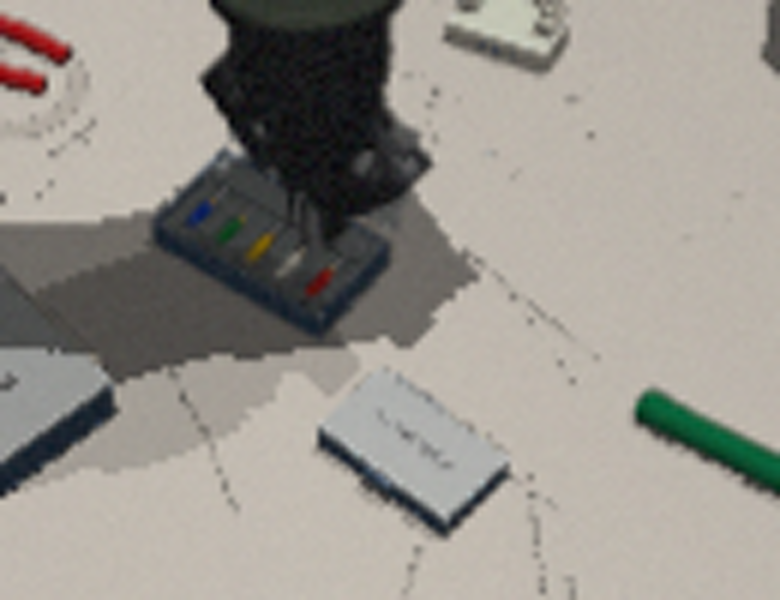

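The lid is fully open: its front corners at (37,130) and (294,124) match the prediction for 1.92. I'll re-measure the red head from this closer view.

```bash
python3 - <<'E'
from h import *
p=np.load('p.npy'); c=cam('wrist'); im=cv2.imread('pics/w8.png')
crop(im,100,150,300,260,4,'pics/w8c.png')
hsv=cv2.cvtColor(im,cv2.COLOR_BGR2HSV)
for n,box,rg in [('red',(240,195,275,235),[((0,150,60),(6,255,255)),((174,150,60),(180,255,255))]),('blue',(135,195,160,245),[((105,150,50),(130,255,255))]),('green',(160,195,186,245),[((45,100,40),(80,255,255))]),('yellow',(190,195,212,245),[((20,150,60),(32,255,255))])]:
    m=sum(cv2.inRange(hsv,a,b) for a,b in rg)[box[1]:box[3],box[0]:box[2]]
    ys,xs=np.nonzero(m); ys+=box[1]; xs+=box[0]
    f=[(xs.mean(),ys.min()-.5),(xs.mean(),ys.max()+.5),(xs.mean(),ys.mean())]
    q=back(c,f,.0155); print(n,len(xs),np.round(f,1).tolist(),(R.from_euler('z',-p[2]).apply(q-[p[0],p[1],0])*1000).round(1).tolist())
E
```

```text
red 160 [[256.0, 207.5], [256.0, 226.5], [256.0, 217.2]] [[0.8, -38.8, 15.5], [-13.4, -38.6, 15.5], [-6.4, -38.7, 15.5]]
blue 190 [[146.6, 208.5], [146.6, 231.5], [146.6, 219.6]] [[0.5, 38.2, 15.5], [-17.0, 40.4, 15.5], [-7.9, 39.3, 15.5]]
green 198 [[173.5, 208.5], [173.5, 231.5], [173.5, 219.3]] [[0.4, 19.0, 15.5], [-17.0, 20.7, 15.5], [-7.7, 19.8, 15.5]]
yellow 211 [[200.8, 205.5], [200.8, 231.5], [200.8, 218.3]] [[2.5, -0.4, 15.5], [-17.1, 0.9, 15.5], [-7.0, 0.2, 15.5]]
```

View pics/w8c.png

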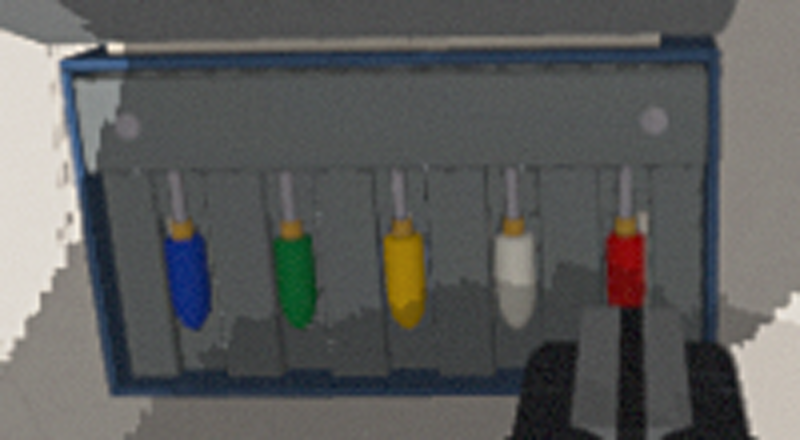

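The red head's centre is at case (-8,-39), and the visible finger centre is about 1 mm to its right. I'll lower to a gap of about 15 mm and hold for more than 2 s.

```bash
python3 -m crank '[{"hand":1,"dx":-1,"dy":6,"dz":-1,"yaw":0},{"hand":1,"dx":-1,"dy":11,"dz":-1,"yaw":0},{"hand":1,"dx":-1,"dy":15,"dz":-1,"yaw":0},{"hand":1,"dx":-1,"dy":18,"dz":-1,"yaw":0},{"hand":1,"dx":-1,"dy":19,"dz":-1,"yaw":0},{"hand":1,"dx":-1,"dy":19,"dz":-1,"yaw":0},{"hand":1,"dx":-1,"dy":19,"dz":-1,"yaw":0},{"hand":1,"dx":-1,"dy":19,"dz":-1,"yaw":0}]'
python3 - <<'E'
from h import *
p=np.load('p.npy'); s=bot.observe(); print((R.from_euler('z',-p[2]).apply(s['position']-[p[0],p[1],0])*1000).round(1),s['tool_rot'],s['force'],s['clock'])
cv2.imwrite('pics/w9.png',bot.grab_frame('wrist')[:,:,::-1])
im=bot.grab_frame('scene')[:,:,::-1]; crop(im,220,160,300,220,10,'pics/s9c.png')
E
```

```text
clock: 10.0
position: [0.5468, -0.223, 0.0091]
tool_rot: [-1.571, -0.0, -1.276]
force: [0.3, 0.0, -0.6]
grip_width: 0.0003
[ -8.5 -38.1   9.1] [-1.57061546e+00 -8.63756708e-05 -1.27608255e+00] [ 0.2887383   0.02462065 -0.63590845] 10.0
```

View pics/w9.png

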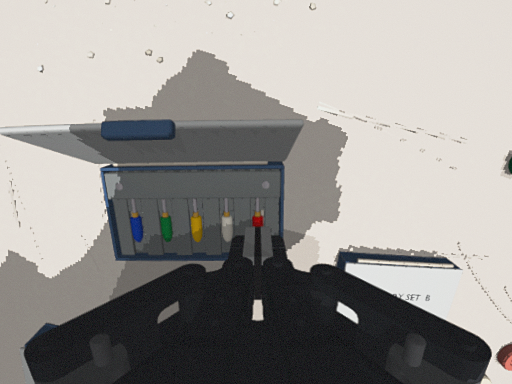

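View pics/s9c.png

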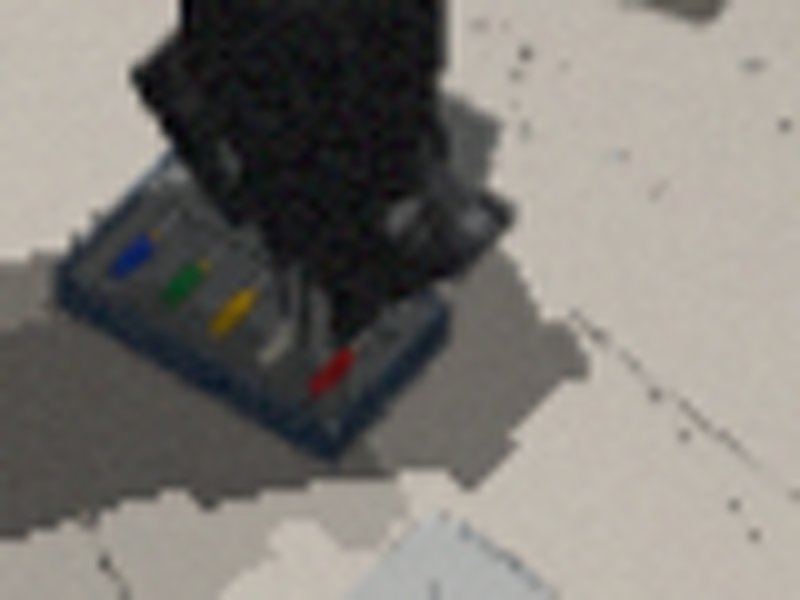

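The fingertips are right over the red head: in the scene crop they are at (335,345), just above the head at (333,372), with a clear gap and nothing touched. I'll hold here.

```bash
for i in 1 2 3; do python3 -m crank '[{"hand":1,"dx":0,"dy":0,"dz":0,"yaw":0},{"hand":1,"dx":0,"dy":0,"dz":0,"yaw":0},{"hand":1,"dx":0,"dy":0,"dz":0,"yaw":0},{"hand":1,"dx":0,"dy":0,"dz":0,"yaw":0},{"hand":1,"dx":0,"dy":0,"dz":0,"yaw":0},{"hand":1,"dx":0,"dy":0,"dz":0,"yaw":0},{"hand":1,"dx":0,"dy":0,"dz":0,"yaw":0},{"hand":1,"dx":0,"dy":0,"dz":0,"yaw":0},{"hand":1,"dx":0,"dy":0,"dz":0,"yaw":0},{"hand":1,"dx":0,"dy":0,"dz":0,"yaw":0},{"hand":1,"dx":0,"dy":0,"dz":0,"yaw":0},{"hand":1,"dx":0,"dy":0,"dz":0,"yaw":0}]'; done
```

```text
clock: 11.1
position: [0.5467, -0.223, 0.009]
tool_rot: [-1.571, 0.0, -1.276]
force: [-0.8, -1.1, -0.1]
grip_width: -0.0
clock: 12.1
position: [0.5467, -0.223, 0.009]
tool_rot: [-1.571, 0.0, -1.276]
force: [0.6, -0.4, -0.3]
grip_width: 0.0002
clock: 13.1
position: [0.5467, -0.223, 0.009]
tool_rot: [-1.571, 0.0, -1.276]
force: [-0.3, 1.0, 0.1]
grip_width: -0.0001
```

Held still for 3 s. Next I'll rise and go over behind the lid.

```bash
python3 -m crank '[{"hand":1,"dx":0,"dy":-15,"dz":0,"yaw":0},{"hand":1,"dx":0,"dy":-40,"dz":0,"yaw":0},{"hand":1,"dx":0,"dy":-75,"dz":0,"yaw":0},{"hand":1,"dx":0,"dy":-100,"dz":0,"yaw":0},{"hand":1,"dx":0,"dy":-105,"dz":0,"yaw":0},{"hand":1,"dx":-7,"dy":-105,"dz":35,"yaw":0},{"hand":1,"dx":-14,"dy":-105,"dz":70,"yaw":0},{"hand":1,"dx":-20,"dy":-105,"dz":100,"yaw":0},{"hand":1,"dx":-20,"dy":-105,"dz":108,"yaw":0},{"hand":1,"dx":-20,"dy":-105,"dz":108,"yaw":0},{"hand":1,"dx":-20,"dy":-105,"dz":108,"yaw":0}]'
python3 - <<'E'
from h import *
p=np.load('p.npy'); s=bot.observe(); print((R.from_euler('z',-p[2]).apply(s['position']-[p[0],p[1],0])*1000).round(1),s['tool_rot'],s['force'])
c=cam('wrist'); cv2.imwrite('pics/w10.png',bot.grab_frame('wrist')[:,:,::-1])
E
```

```text
clock: 14.02
position: [0.6437, -0.1725, 0.1133]
tool_rot: [-1.572, 0.0, -1.276]
force: [-0.7, -1.1, 0.3]
grip_width: 0.0
[ 99.  -18.9 113.3] [-1.57192412e+00  2.04579288e-04 -1.27575531e+00] [-0.66108202 -1.11662978  0.32926916]
```

View pics/w10.png

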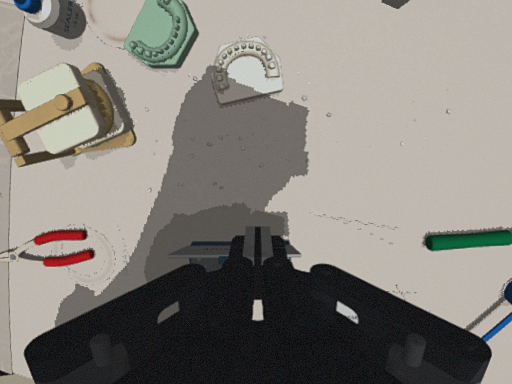

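Behind the lid (its edge is at row 250) the bench is clear, and the casts and articulator are well away. I'll go down and push forward.

```bash
python3 -m crank '[{"hand":1,"dx":0,"dy":30,"dz":0,"yaw":0},{"hand":1,"dx":0,"dy":60,"dz":0,"yaw":0},{"hand":1,"dx":0,"dy":80,"dz":0,"yaw":0},{"hand":1,"dx":0,"dy":83,"dz":-10,"yaw":0},{"hand":1,"dx":0,"dy":83,"dz":-25,"yaw":0},{"hand":1,"dx":0,"dy":83,"dz":-35,"yaw":0},{"hand":1,"dx":0,"dy":83,"dz":-42,"yaw":0},{"hand":1,"dx":0,"dy":83,"dz":-49,"yaw":0},{"hand":1,"dx":0,"dy":83,"dz":-56,"yaw":0},{"hand":1,"dx":0,"dy":83,"dz":-60,"yaw":0},{"hand":1,"dx":0,"dy":83,"dz":-60,"yaw":0}]'
python3 - <<'E'
from h import *
p=np.load('p.npy'); s=bot.observe(); print((R.from_euler('z',-p[2]).apply(s['position']-[p[0],p[1],0])*1000).round(1),s['tool_rot'],s['force'])
c=cam('wrist'); cv2.imwrite('pics/w11.png',bot.grab_frame('wrist')[:,:,::-1])
E
```

```text
clock: 14.98
position: [0.5861, -0.1904, 0.0312]
tool_rot: [-1.571, -0.0, -1.277]
force: [-0.4, 1.2, 0.5]
grip_width: -0.0003
[ 38.7 -18.7  31.2] [-1.57109574e+00 -5.08225446e-05 -1.27667346e+00] [-0.42148993  1.22568986  0.49647411]
```

View pics/w11.png

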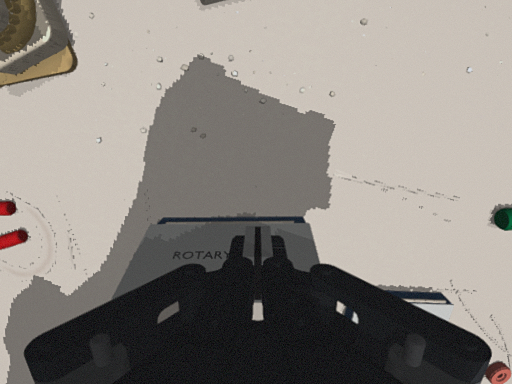

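The lid is ahead of the fingers now and swinging forward. I'll continue along the arc.

```bash
python3 -m crank '[{"hand":1,"dx":0,"dy":0,"dz":-6,"yaw":0},{"hand":1,"dx":0,"dy":0,"dz":-13,"yaw":0},{"hand":1,"dx":0,"dy":0,"dz":-20,"yaw":0},{"hand":1,"dx":0,"dy":1,"dz":-26,"yaw":0},{"hand":1,"dx":0,"dy":4,"dz":-31,"yaw":0},{"hand":1,"dx":0,"dy":8,"dz":-36,"yaw":0},{"hand":1,"dx":0,"dy":13,"dz":-40,"yaw":0},{"hand":1,"dx":0,"dy":18,"dz":-43,"yaw":0},{"hand":1,"dx":0,"dy":23,"dz":-45,"yaw":0},{"hand":1,"dx":0,"dy":27,"dz":-46,"yaw":0},{"hand":1,"dx":0,"dy":27,"dz":-46,"yaw":0}]'
python3 - <<'E'
from h import *
p=np.load('p.npy'); s=bot.observe(); print((R.from_euler('z',-p[2]).apply(s['position']-[p[0],p[1],0])*1000).round(1),s['tool_rot'],s['force'])
c=cam('wrist'); cv2.imwrite('pics/w12.png',bot.grab_frame('wrist')[:,:,::-1])
E
```

```text
clock: 15.95
position: [0.5421, -0.2031, 0.0029]
tool_rot: [-1.572, 0.001, -1.276]
force: [0.2, 0.1, 0.0]
grip_width: 0.0001
[ -7.1 -17.8   2.9] [-1.57213935e+00  8.40800999e-04 -1.27608752e+00] [0.16041377 0.0822812  0.02599168]
```

View pics/w12.png

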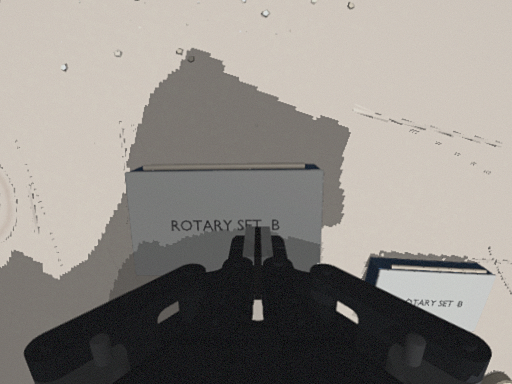

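The lid is almost shut. I'll press it down gently until it bottoms.

```bash
python3 -m crank '[{"hand":1,"dx":0,"dy":1.5,"dz":0,"yaw":0},{"hand":1,"dx":0,"dy":3,"dz":0,"yaw":0},{"hand":1,"dx":0,"dy":4,"dz":0,"yaw":0},{"hand":1,"dx":0,"dy":4,"dz":0,"yaw":0}]'; python3 -m crank '[{"hand":1,"dx":0,"dy":0.5,"dz":0,"yaw":0},{"hand":1,"dx":0,"dy":1,"dz":0,"yaw":0},{"hand":1,"dx":0,"dy":1,"dz":0,"yaw":0}]'
```

```text
clock: 16.33
position: [0.5428, -0.2032, -0.0001]
tool_rot: [-1.571, 0.0, -1.276]
force: [-0.3, -0.1, -0.5]
grip_width: -0.0002
clock: 16.58
position: [0.5428, -0.2032, -0.001]
tool_rot: [-1.571, 0.0, -1.276]
force: [-0.6, 0.0, 0.6]
grip_width: -0.0001
```

```bash
python3 -m crank '[{"hand":1,"dx":0,"dy":0.5,"dz":0,"yaw":0},{"hand":1,"dx":0,"dy":1,"dz":0,"yaw":0},{"hand":1,"dx":0,"dy":1,"dz":0,"yaw":0}]'; python3 -m crank '[{"hand":1,"dx":0,"dy":0.3,"dz":0,"yaw":0},{"hand":1,"dx":0,"dy":0.6,"dz":0,"yaw":0},{"hand":1,"dx":0,"dy":0.6,"dz":0,"yaw":0}]'
```

```text
clock: 16.83
position: [0.5429, -0.2033, -0.0017]
tool_rot: [-1.571, -0.0, -1.276]
force: [-2.0, 0.3, 7.5]
grip_width: -0.0001
clock: 17.08
position: [0.543, -0.2033, -0.002]
tool_rot: [-1.57, -0.0, -1.276]
force: [-4.4, 0.9, 14.7]
grip_width: 0.0
```

It's firm at 15 N with the tip at about 23.5 mm, which matches the lid's top at 24 mm, so it's shut. I'll lift away and look.

```bash
python3 -m crank '[{"hand":1,"dx":0,"dy":-10,"dz":0,"yaw":0},{"hand":1,"dx":0,"dy":-40,"dz":0,"yaw":0},{"hand":1,"dx":0,"dy":-80,"dz":0,"yaw":0},{"hand":1,"dx":0,"dy":-120,"dz":-30,"yaw":0},{"hand":1,"dx":0,"dy":-160,"dz":-65,"yaw":0},{"hand":1,"dx":0,"dy":-190,"dz":-85,"yaw":0},{"hand":1,"dx":0,"dy":-200,"dz":-90,"yaw":0},{"hand":1,"dx":0,"dy":-200,"dz":-90,"yaw":0},{"hand":1,"dx":0,"dy":-200,"dz":-90,"yaw":0}]'
python3 - <<'E'
from h import *
from fit import lid,toW
p=np.load('p.npy'); s=bot.observe(); print(s['clock'],(R.from_euler('z',-p[2]).apply(s['position']-[p[0],p[1],0])*1000).round(1),s['qd'].round(3),s['force'])
c=cam('wrist'); im=bot.grab_frame('wrist')[:,:,::-1]; cv2.imwrite('pics/w13.png',im); crop(im,180,40,340,150,5,'pics/w13c.png')
im=bot.grab_frame('scene')[:,:,::-1]; cv2.imwrite('pics/s13.png',im)
im=bot.grab_frame('top')[:,:,::-1]; cv2.imwrite('pics/t13.png',im)
for th in (0,.05,.1):
    p[3]=th; print(th,((proj(c,toW(p,[lid(65,56,3,th),lid(65,-56,3,th),lid(0,56,3,th),lid(0,-56,3,th)]))-[180,40])*5).round(0).tolist())
E
```

```text
clock: 17.83
position: [0.4568, -0.23, 0.199]
tool_rot: [-1.569, -0.002, -1.277]
force: [0.4, 0.9, -0.6]
grip_width: -0.0002
17.8333 [-96.5 -18.  199. ] [-0.019  0.056 -0.01   0.006  0.    -0.017 -0.008] [ 0.40877848  0.88138209 -0.59178108]
0 [[76.0, 400.0], [536.0, 394.0], [60.0, 115.0], [540.0, 109.0]]
0.05 [[73.0, 399.0], [537.0, 394.0], [59.0, 114.0], [540.0, 108.0]]
0.1 [[70.0, 397.0], [539.0, 392.0], [59.0, 114.0], [540.0, 108.0]]
```

View pics/w13.png

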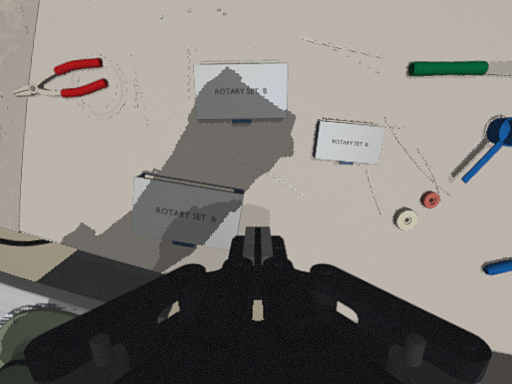

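View pics/w13c.png

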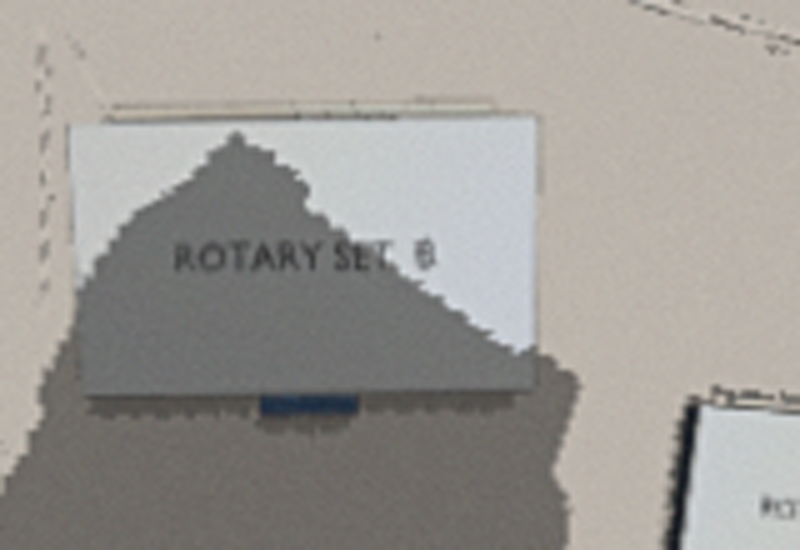

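View pics/t13.png

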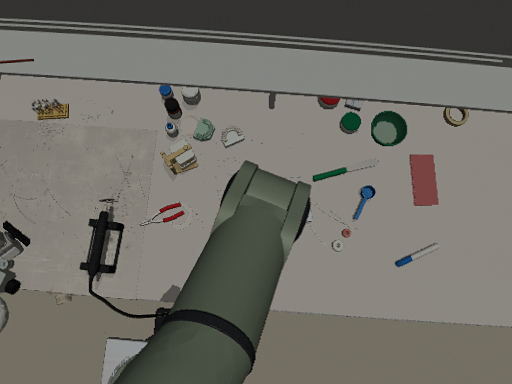

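The lid lies level and shut: its front corners at crop (82,395) and (533,389) match the prediction for angle 0, and the clasp is down. The other objects are where they were in the first top view. I'll let the arm settle, then hand in.

```bash
python3 -m crank '[{"hand":1,"dx":0,"dy":0,"dz":0,"yaw":0},{"hand":1,"dx":0,"dy":0,"dz":0,"yaw":0},{"hand":1,"dx":0,"dy":0,"dz":0,"yaw":0},{"hand":1,"dx":0,"dy":0,"dz":0,"yaw":0}]'; python3 -c "
from workcell import bot
print(bot.observe()['clock']); print(bot.job_done())"
```

```text
clock: 18.32
position: [0.4567, -0.2292, 0.197]
tool_rot: [-1.571, 0.001, -1.276]
force: [0.3, -0.1, -0.2]
grip_width: 0.0001
18.3167
the job is handed in; nothing more can be done
None
```

The job is done and handed in at 18.3 s. I pushed the lid back to its stop, pointed at the red head for 3 s, then pushed the lid shut. Nothing was picked up.

**Last checks**
- **Lid open:** I felt about 25 N at the stop, and the picture matched the prediction for 1.92 rad.
- **Pointing:** the closed fingertips were about 15 mm above the red head. The position stayed steady and the force stayed at noise level, so no polisher was touched.
- **Lid shut:** it was firm at 15 N when pressed, with the fingertips at about 23.5 mm against the lid's 24 mm. The final wrist picture shows it level.
- **Surroundings:** the other objects look unmoved in the final top picture. The arm hides the cases there, but the wrist picture shows them in place.

**What disagreed**
- **Fingertip position:** the closed fingertips end about 25 mm behind the reported TCP, not at it. My first push therefore passed over the lid's edge without moving it.
- **Bench touch:** I measured that offset by touching bare bench with the fingertips. It peaked at about 66 N at the wrist, more than I meant but under the 120 N limit. I allowed for the offset in every later move.

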